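# Close the UV curing box and wind its twist timer

### The job

The repaired board is lying in the open tray of the small UV curing box on the green mat: push the tray fully home, then wind the stiff twist timer on top clockwise, all the way to its stop, and let go. The box stands loose and would twist along with the knob, so lean on it just hard enough while turning that it stays where it stands, without crushing it, and leave everything else on the bench alone.

Things in the scene. Friction and masses are not known exactly. Their poses are not given: they have to be found in the camera images.
- uvbox: the UV curing box: grey, 140 (its x) by 104 (its y) by 60 mm high, 0.5 kg, loose on four small feet at x +-36, y +-26 mm; it alone has a tray in front and a bar knob on top. Origin: centre of its underside; -x is its front, z up. Unloaded it slides at 1.5 to 2 N and twists along with the knob; 18 to 22 N pressed down on its middle holds it; over 36 N on the mat, its weight included, breaks it
- tray (a joint): how far the tray is pulled out of the box's front, m: 0 fully home (stop), up to 0.052; it slides with about 0.5 N of friction and stays where it is left
- tray_pull (a point): centre of the front face of the tray's pull, a black bar 40 mm wide, 12 mm high, standing 14 mm out from the tray's front panel (92 by 36 mm, 6 mm thick). With the tray home it lies at (-90, 0, 27) mm in the box frame; it moves out along the box's -x with the tray. Axes as the box's. Push here along the box's +x to close
- timer (a joint): angle of the timer knob, rad: 0 off, 2.4 fully wound (hard stop); grows as the knob turns clockwise seen from above; the pointer stands 1.75 minus this value counter-clockwise of the box's +x. Stiff: about 0.26 N m to turn, stays where it is left. It starts 1.0 to 1.35 rad short of the stop
- timer_grip (a point): on the axis of the black push-on knob, over the box's middle, x along its bar to the end with the white line, z up. Seated, it is 91 mm over the box's underside, the skirt disc (50 across) ends at 69 mm and the bar on it (44 long, 14 wide, 32 high) at 101 mm; at the start the knob may sit up to 6 mm high on its shaft: 3 N pushes it down. At the stop x is 0.65 rad clockwise of the box's +x
- uvbox_front_left (a point): point at the front left corner of the box's top, (-60, 45, 60) mm in the box frame, axes as those of the box
- uvbox_rear_right (a point): point at the rear right corner of the box's top, (60, -45, 60) mm in the box frame, axes as those of the box
- mat: green cutting mat fixed on the desk, 500 by 660 mm, 3 mm thick, origin at the centre of its underside (desk top); its top is at height 3 mm and the box stands on it
- spool: bystander: solder spool, 54 mm across, 45 mm high, beside the box, origin under its centre
- fluxjar: bystander: small white jar with black cap, 48 mm across, 45 mm high, beside the box, origin under its centre
- rbox: bystander: aluminium resistance box 60 by 112 by 32 mm with a small round knob and two terminals on top (47 mm high over them), behind the curing box, origin under its centre
- meter: bystander: multimeter lying on its back, 185 by 90 mm, 46 mm high, origin under its centre
- duster: bystander: white spray can, 66 mm across, 200 mm high, origin under its centre
- toolcup: bystander: black open cup, 76 mm across, 95 mm high, origin under its centre
- driver: bystander: screwdriver 170 mm long lying on the mat, up to 30 mm high, origin under its middle
There are look-alikes about, which are no part of the job. What is shaped like the uvbox but pink is not meant.

How it is judged:
By the outcome, as a careful person would: the job done as asked, in the order asked, and still so for the second after the job is handed in, with the robot touching nothing.
It also fails if it takes over 64 s, if anything falls off the work surface, if the arm or the gripper's body presses on something with over 40 N, if the wrist force passes 120 N, or if a joint passes its speed limit or range.

### The arm

A 7-joint arm with a two-finger parallel gripper is mounted at the origin on the work surface. World frame = base frame: x ahead of the robot, y to its left, z up, the work surface at z = 0. Lengths are in m, angles in rad, forces in N, time in s.
With the tool pointing down it reaches from about 0.425 to 0.875 m from the base axis. Payload 4.7 kg.
Tool frame: the origin (TCP) lies midway between the tips of the shut fingers; the grasp point (between the pads) lies 19 mm behind it; x points along the fingers, z is the direction in which the jaws open and shut, and the axes are right-handed (so a half turn about x gives the same grasp; the last joint's range is limited). The gripper opens to 87 mm and grips with 3 to 60 N. Pads are 19 mm wide; open, the fingers measure 117 mm over their backs; the gripper's body (75 mm by 190 mm) begins 51 mm behind the grasp point.
Start: joints at [1.238, 0.321, -0.07, 1.45, 0.023, 1.371, -0.057], TCP at [0.221, -0.611, 0.201] pointing down, gripper open.
Joint ranges: [-2.86, 2.86], [-0.3, 2.09], [-1.38, 1.24], [0.06, 2.45], [-1.56, 4.7], [0.09, 2.05], [-2.69, 2.69]. Speed limits (rad/s): [2.57, 2.57, 3.14, 3.14, 3.14, 3.14, 3.14].

### API

Orientations are given as a rotation vector (axis times angle).
In Python, from bench import ctrl, vision, close_job gives the robot as it stands. The module is installed in compiled form; this text tells all that it offers.
- The arm moves only by the tool servo_tool, never from a script. Its argument "commands" is a list that holds one entry, the list of rows, each a list of 7 numbers: the turn, a rotation vector about the tool's x, y, z in degrees, then the shift along the tool's x, y, z in mm, then the finger opening in mm, from 0 to 87. In form: [[[wx, wy, wz, x, y, z, grip], ...]]. A call has 1 to 5 rows; each row is the pose to reach, as a shift and turn from the pose commanded when the call began, along the tool's axes at that moment; what a row does not reach only later rows make up. A row lasts 1/8 s, in which the tool goes at most 62.5 mm and 10.7 degrees, less where a joint would pass 70% of its speed; a pose out of reach is approached as far as the arm can. A call with a gripper value outside its range is refused whole. The fingers move at their own pace and stop on an object; "newtons" is the grip in N (left out, the last holds). Time passes only in rows, so rows that repeat a pose let the fingers close. It gives the time, the measured TCP pose, the force and the opening at its end, in the units of the state.
- ctrl.get_state(): the state, without advancing time (a new reading comes with each control period).
- vision.get_image(name): name is "side" or "top"; returns the picture (480x640x3 uint8, red, green, blue); there is no depth.
- vision.camera_info(name): a dict with "fov_y" (degrees; the focal length in pixels is half the picture's height over the tangent of half this angle, whatever the lens; pixels are square), "cx", "cy" (the principal point, pixels), "pose" (4x4, takes a point from camera to world coordinates). Camera axes: x right, y down, z forward; pixel columns grow to the right and rows downward; lengths in m; the calibration is good to about 2 mm. A picture is of the moment at which its call begins. camera_info takes no time and is no camera call.
- close_job(): hands the job in, once; it reports no verdict.
The state is a dict: "time": time; "joint_positions": joint angles; "qd": joint speeds; "joint_torque": joint torques, N m; "position": TCP position; "tool_rot": TCP orientation; "ft_force": force on the tool from outside, world axes, zero at the start; "torque": the same for the moment, N m; "grip_width": opening from 0.0 (shut) to 1.0 (fully open).
Only numpy, scipy, OpenCV 4.12 (cv2) and the standard library are available. Lean on these libraries where they do the work, as an engineer would, in place of code of your own. Each camera call takes 0.05 s, during which the arm holds its last target. There are 200 camera calls.

## Working session

There is one attempt and no reset: what is moved stays moved. The work goes in short steps, Python scripts to look and compute and a tool call to move; the robot and the scene stay as the last step left them, time stands still between calls to the robot, and variables do not carry over. Pictures are saved under pics/ and viewed, about 8 in all and at most 12, crops included, and the job is handed in when it is done.

Besides the shell and the picture viewer there is one more tool, called as name(argument=value, ...), one argument or row to a line, values as JSON. servo_tool: Moves the arm, as the interface text tells. Its arguments: {"type":"object","properties":{"commands":{"type":"array"},"newtons":{"type":"number"}},"required":["commands"]}

```bash
mkdir -p pics; python3 - <<'E'
from bench import ctrl, vision
import cv2, numpy as np
np.set_printoptions(precision=4,suppress=True)
for n in("side","top"):
    cv2.imwrite(f"pics/{n}0.png",vision.get_image(n)[:,:,::-1]); print(n,vision.camera_info(n))
print(ctrl.get_state())
E
```

```text
side {'fov_y': 44.17869111884371, 'cx': 303.1690122795988, 'cy': 244.6211863150662, 'pose': array([[-0.7024, -0.4766,  0.5287, -0.1831],
       [-0.7118,  0.47  , -0.5219,  0.6558],
       [ 0.0002, -0.7429, -0.6694,  0.935 ],
       [ 0.    ,  0.    ,  0.    ,  1.    ]])}
top {'fov_y': 49.271389357427964, 'cx': 318.52218256681715, 'cy': 230.69660001811323, 'pose': array([[-0.0265, -0.9934,  0.1119,  0.3184],
       [-0.9995,  0.0246, -0.0184,  0.0214],
       [ 0.0155, -0.1124, -0.9935,  1.5257],
       [ 0.    ,  0.    ,  0.    ,  1.    ]])}
{'time': 0.1, 'joint_positions': array([ 1.2381,  0.3217, -0.0701,  1.4515,  0.0226,  1.3708, -0.0569]), 'qd': array([-0.0007, -0.004 ,  0.0004, -0.0029,  0.0012,  0.0012,  0.0005]), 'joint_torque': array([ -0.0006, -49.2574,  -0.4059, -31.3399,  -0.0641,   0.0395,
         0.0001]), 'position': array([ 0.2207, -0.6108,  0.2005]), 'tool_rot': array([ 0.951 ,  1.355 , -0.9495]), 'ft_force': array([-0.4454, -0.3541, -0.6069]), 'torque': array([-0.0209,  0.0177,  0.0046]), 'grip_width': 0.9968036570695437}
```

View pics/top0.png

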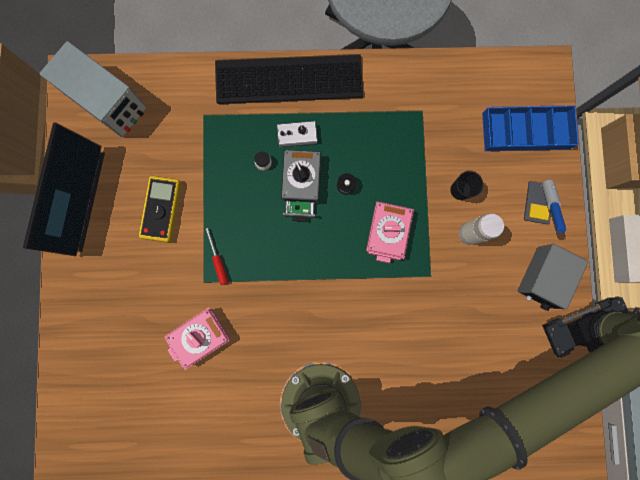

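View pics/side0.png

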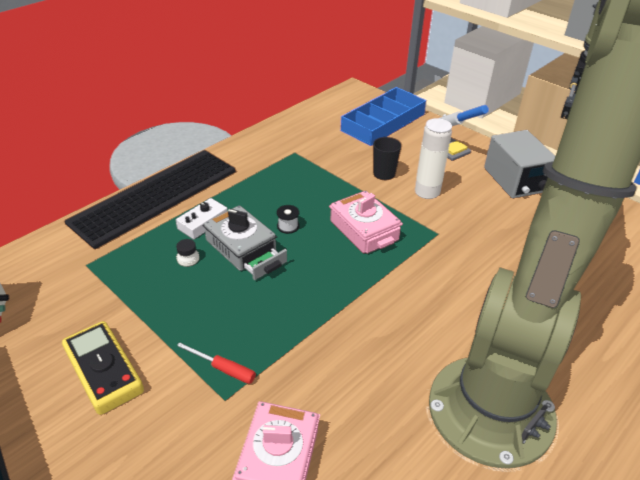

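The top view shows the grey box at about (301,175), with its tray towards the robot and its knob at (301,174). The pink boxes are decoys. The spool (346,184) and the jar (262,160) flank the box. I'll enlarge both views.

```bash
python3 - <<'E'
import cv2,numpy as np
t=cv2.imread("pics/top0.png")[115:235,240:370]; s=cv2.imread("pics/side0.png")[190:290,165:310]
a=cv2.resize(t,None,fx=5,fy=5,interpolation=cv2.INTER_CUBIC); b=cv2.resize(s,None,fx=5,fy=5,interpolation=cv2.INTER_CUBIC)
cv2.imwrite("pics/topc.png",a); cv2.imwrite("pics/sidec.png",b)
E
```

```text
(no output)
```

View pics/topc.png

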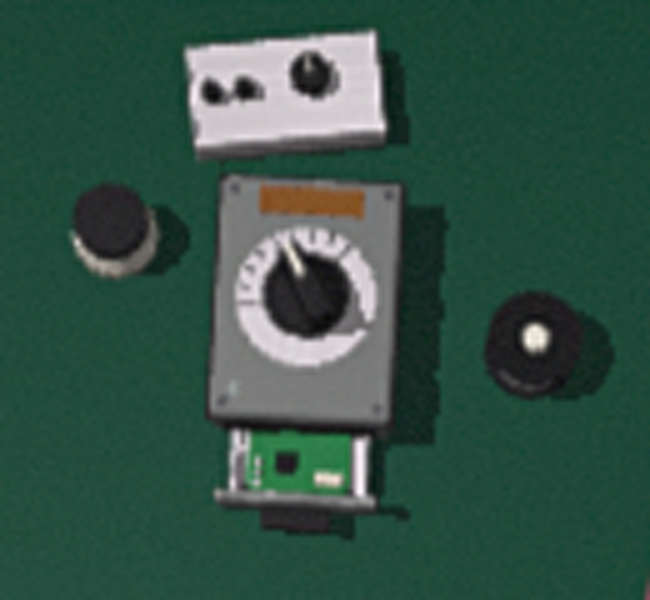

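View pics/sidec.png

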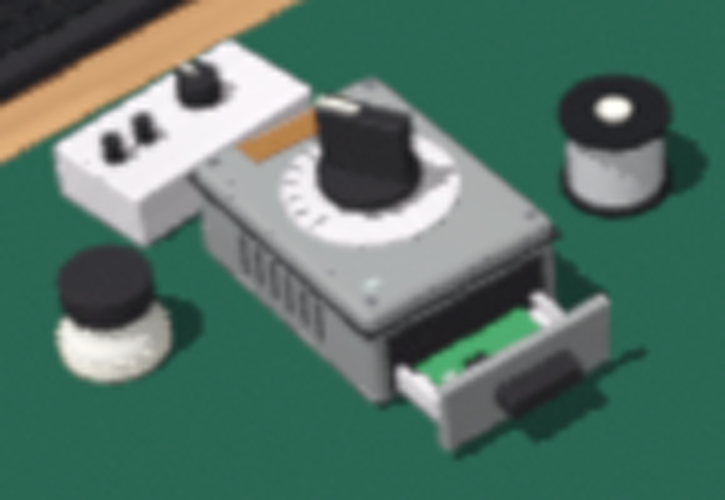

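Both crops show the box clearly, with the tray out, the pointer up-left and the knob free. Next I fit the pose.

```bash
cat > h.py <<'E'
import numpy as np
from bench import ctrl, vision
from scipy.optimize import least_squares
from scipy.spatial.transform import Rotation as R
np.set_printoptions(precision=4,suppress=True)
C={n:vision.camera_info(n) for n in("side","top")}
def proj(n,P):
    c=C[n];T=np.linalg.inv(c["pose"]);p=np.atleast_2d(P)@T[:3,:3].T+T[:3,3]
    f=240/np.tan(np.radians(c["fov_y"]/2))
    return np.c_[f*p[:,0]/p[:,2]+c["cx"],f*p[:,1]/p[:,2]+c["cy"]]
def ray(n,u,z):
    c=C[n];f=240/np.tan(np.radians(c["fov_y"]/2))
    d=c["pose"][:3,:3]@np.array([(u[0]-c["cx"])/f,(u[1]-c["cy"])/f,1]);o=c["pose"][:3,3]
    return o+d*(z-o[2])/d[2]
def un(u,off,s=5): return (np.array(u,float)+.5)/s-.5+off
def b2w(q,P): 
    c,s=np.cos(q[2]),np.sin(q[2]);P=np.atleast_2d(P)
    return np.c_[q[0]+c*P[:,0]-s*P[:,1],q[1]+s*P[:,0]+c*P[:,1],P[:,2]+.003]
E
python3 - <<'E'
from h import *
K=np.array([[.07,.052,.06],[.07,-.052,.06],[-.07,-.052,.06],[-.07,.052,.06]])
ot,os_=(240,115),(165,190)
T=un([(222,177),(403,186),(388,425),(208,418)],ot); S=un([(195,178),(372,80),(555,235),(368,330)],os_)
def res(q): return np.r_[(proj("top",b2w(q,K))-T).ravel(),(proj("side",b2w(q,K))-S).ravel()]
def rest(q): return (proj("top",b2w(q,K))-T).ravel()
def ress(q): return (proj("side",b2w(q,K))-S).ravel()
for f in(res,rest,ress):
    r=least_squares(f,[.75,.07,0]);print(r.x,r.fun.round(1))
q=least_squares(res,[.75,.07,0]).x
def inb(w): 
    c,s=np.cos(q[2]),np.sin(q[2]);d=w-[q[0],q[1],.003];return np.array([c*d[0]+s*d[1],-s*d[0]+c*d[1],d[2]])
for u in((215,492),(376,503)): print("panel top outer/inner",inb(ray("top",un(u,ot),.048)))
for u in((262,512),(330,518),(262,528),(330,530)): print("pull",inb(ray("top",un(u,ot),.036)))
print("pull side",inb(ray("side",un((540,385),os_),.030)))
for z in(.104,.110):
  a,b=inb(ray("top",un((288,240),ot),z)),inb(ray("top",un((300,272),ot),z));d=a-b
  print("line",a,b,np.arctan2(d[1],d[0]),np.arctan2(a[1],a[0]))
  a=inb(ray("side",un((320,100),os_),z));b=inb(ray("side",un((358,108),os_),z));print("side line ends",a,b,(a+b)/2)
E
```

```text
[ 0.6441  0.0429 -0.077 ] [-0.9 -0.  -0.8  0.1 -0.2  0.5 -0.9  0.  -0.7 -1.5  0.9 -0.   0.8 -1.4
  0.3  0. ]
[ 0.6446  0.0409 -0.0771] [-0.2 -0.2 -0.1 -0.   0.5  0.4 -0.2 -0.2]
[ 0.6428  0.045  -0.0764] [-1.1 -0.8  0.5  0.6  0.5 -0.7  0.   0.8]
panel top outer/inner [-0.1097  0.0438  0.045 ]
panel top outer/inner [-0.1112 -0.0481  0.045 ]
pull [-0.1181  0.017   0.033 ]
pull [-0.1195 -0.0222  0.033 ]
pull [-0.1273  0.0164  0.033 ]
pull [-0.1265 -0.0226  0.033 ]
pull side [-0.1168 -0.0033  0.027 ]
line [0.0253 0.0082 0.101 ] [0.0076 0.0006 0.101 ] 0.4066369551498106 0.3135213434255527
side line ends [0.0302 0.0041 0.101 ] [ 0.0145 -0.0056  0.101 ] [ 0.0223 -0.0008  0.101 ]
line [0.0239 0.008  0.107 ] [0.0062 0.0004 0.107 ] 0.40663695514981074 0.3228121823989263
side line ends [0.0237 0.008  0.107 ] [ 0.0081 -0.0017  0.107 ] [0.0159 0.0032 0.107 ]
```

```bash
cat >> h.py <<'E'
def down(a):
    x=np.array([0,0,-1.]);z=np.array([np.cos(a),np.sin(a),0]);return np.c_[x,np.cross(z,x),z]
def st():
    s=ctrl.get_state();print("t",round(s["time"],2),"pos",s["position"]*1e3,"f",s["ft_force"],"tq",s["torque"],"g",round(s["grip_width"]*87,1),"q",s["joint_positions"])
    r=R.from_rotvec(s["tool_rot"]).as_matrix();print("jaw yaw deg",np.degrees(np.arctan2(r[1,2],r[0,2])),"x",r[:,0]);return s,r
def go(p,a):
    s,r=st();print("turn",R.from_matrix(r.T@down(a)).as_rotvec(degrees=True),"shift mm",r.T@(np.array(p)-s["position"])*1e3)
E
python3 - <<'E'
from h import *
q=[.6443,.042,-.077]
print("duster",ray("top",(487,226),.2),"pinkbox",ray("top",(390,232),.1))
for x in(-.19,-.135,-.10): print(x,b2w(q,[x,0,.02]))
p=b2w(q,[-.17,0,.3])[0];print(p)
for a in(q[2]+np.pi/2,q[2]-np.pi/2): go(p,a)
E
```

```text
duster [ 0.4692 -0.4356  0.2   ] pinkbox [ 0.4706 -0.2012  0.1   ]
-0.19 [[0.4549 0.0566 0.023 ]]
-0.135 [[0.5097 0.0524 0.023 ]]
-0.1 [[0.5446 0.0497 0.023 ]]
[0.4748 0.0551 0.303 ]
t 0.1 pos [ 220.6994 -610.8274  200.4772] f [-0.4454 -0.3541 -0.6069] tq [-0.0209  0.0177  0.0046] g 86.7 q [ 1.2381  0.3217 -0.0701  1.4515  0.0226  1.3708 -0.0569]
jaw yaw deg -70.12998377182083 x [-0.0007  0.0016 -1.    ]
turn [-155.7182   -0.0349   -0.1306] shift mm [-101.6462  465.3005 -540.0668]
t 0.1 pos [ 220.6994 -610.8274  200.4772] f [-0.4454 -0.3541 -0.6069] tq [-0.0209  0.0177  0.0046] g 86.7 q [ 1.2381  0.3217 -0.0701  1.4515  0.0226  1.3708 -0.0569]
jaw yaw deg -70.12998377182083 x [-0.0007  0.0016 -1.    ]
turn [24.2818 -0.0947  0.0253] shift mm [-101.6462  465.3005 -540.0668]
```

servo_tool(
  commands=[
    [[0, 0, 0, -60, 0, 0, 0], [0, 0, 0, -110, 0, 0, 0], [-50, 0, 0, -120, 304, -252, 0], [-50, 0, 0, -120, 304, -252, 0], [-50, 0, 0, -120, 304, -252, 0]],
  ],
  newtons=30,
)

```text
time: 0.72
position: [0.3167, -0.4479, 0.3158]
tool_rot: [0.513, 1.51, -0.513]
ft_force: [0.1, -0.5, 0.8]
grip_width: 0.516
```

```bash
python3 - <<'E'
from h import *
q=[.6443,.042,-.077]
go(b2w(q,[-.17,0,.2])[0],q[2]+np.pi/2)
E
```

```text
t 0.72 pos [ 316.724  -447.8509  315.8426] f [ 0.1314 -0.495   0.7813] tq [-0.0373 -0.1313  0.0027] g 44.9 q [ 1.1169  0.0836 -0.2257  1.5085  0.0187  1.552   0.2362]
jaw yaw deg -37.55546766050945 x [-0.0002  0.0003 -1.    ]
turn [-123.1437   -0.0055   -0.0272] shift mm [ 112.9685  495.0441 -181.1866]
```

servo_tool(
  commands=[
    [[-50, 0, 0, 0, 300, -110, 0], [-50, 0, 0, 0, 300, -110, 0], [-50, 0, 0, 0, 300, -110, 0], [-50, 0, 0, 0, 300, -110, 0], [-50, 0, 0, 0, 300, -110, 0]],
  ],
)

```text
time: 1.35
position: [0.4114, -0.1501, 0.3159]
tool_rot: [-0.17, 1.564, 0.169]
ft_force: [2.1, -0.6, 0.5]
grip_width: 0.018
```

```bash
python3 - <<'E'
from h import *
q=[.6443,.042,-.077]
go(b2w(q,[-.17,0,.2])[0],q[2]+np.pi/2)
E
```

```text
t 1.35 pos [ 411.425  -150.0873  315.9399] f [ 2.0897 -0.579   0.4685] tq [ 0.0037 -0.1461  0.0136] g 1.6 q [ 0.8662 -0.1655 -0.497   1.7283 -0.0781  1.559   0.5914]
jaw yaw deg 12.349922733827116 x [-0.0001 -0.0005 -1.    ]
turn [-73.2383  -0.0268   0.0168] shift mm [112.8304 186.9154 105.814 ]
```

servo_tool(
  commands=[
    [[-50, 0, 0, 60, 187, 106, 0], [-50, 0, 0, 60, 187, 106, 0], [-50, 0, 0, 60, 187, 106, 0], [-50, 0, 0, 60, 187, 106, 0], [-50, 0, 0, 60, 187, 106, 0]],
  ],
)

```text
time: 1.98
position: [0.4751, 0.0567, 0.2551]
tool_rot: [-0.85, 1.399, 0.854]
ft_force: [-0.2, 0.3, -0.3]
grip_width: 0.004
```

servo_tool(
  commands=[
    [[-23.2, 0, 0, 20, 0, 0, 0], [-23.2, 0, 0, 50, 0, 0, 0], [-23.2, 0, 0, 50, 0, 0, 0], [-23.2, 0, 0, 50, 0, 0, 0]],
  ],
)

```text
time: 2.48
position: [0.4761, 0.053, 0.207]
tool_rot: [-1.147, 1.247, 1.146]
ft_force: [0.0, 0.4, -0.2]
grip_width: 0.007
```

```bash
python3 - <<'E'
from h import *
q=[.6443,.042,-.077]
go(b2w(q,[-.165,0,.018])[0],q[2]+np.pi/2)
E
```

```text
t 2.48 pos [476.1326  52.9672 207.0252] f [ 0.0383  0.4143 -0.1579] tq [ 0.0869 -0.0986 -0.0214] g 0.6 q [ 0.6006 -0.0281 -0.7447  1.8286 -0.0195  1.3329  1.3469]
jaw yaw deg 85.1510527218801 x [ 0.0008  0.     -1.    ]
turn [-0.4372  0.0042  0.046 ] shift mm [186.0281  -3.3481   2.0139]
```

servo_tool(
  commands=[
    [[-0.4, 0, 0, 60, -3, 2, 0], [-0.4, 0, 0, 120, -3, 2, 0], [-0.4, 0, 0, 160, -3, 2, 0], [-0.4, 0, 0, 186, -3, 2, 0], [-0.4, 0, 0, 186, -3, 2, 0]],
  ],
)

```text
time: 3.1
position: [0.4783, 0.0546, 0.0196]
tool_rot: [-1.151, 1.246, 1.154]
ft_force: [0.2, -0.3, -0.2]
grip_width: 0.009
```

```bash
python3 - <<'E'
from h import *
import cv2
q=[.6443,.042,-.077]
go(b2w(q,[-.11,0,.018])[0],q[2]+np.pi/2)
a=cv2.resize(vision.get_image("side")[190:300,165:320,::-1],None,fx=5,fy=5,interpolation=cv2.INTER_CUBIC);cv2.imwrite("pics/s1.png",a)
E
```

```text
t 3.1 pos [478.2658  54.5658  19.6029] f [ 0.2428 -0.2507 -0.1535] tq [ 0.1025 -0.094  -0.0112] g 0.8 q [ 0.533   0.2147 -0.7532  2.0347  0.1776  0.9589  1.1821]
jaw yaw deg 85.5891299943379 x [-0.0025  0.0006 -1.    ]
turn [ 0.0009  0.0237 -0.1429] shift mm [ -1.5379 -56.5052   0.2431]
```

View pics/s1.png

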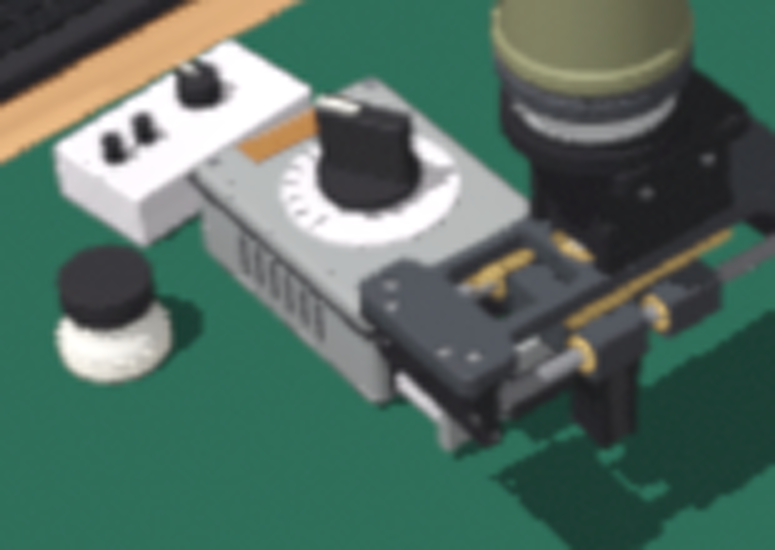

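The gripper is in front of the tray, with its fingertips at (605,420), and nothing else is touched. I'll push in slowly.

servo_tool(
  commands=[
    [[0, 0, 0, 0, -10, 0, 0], [0, 0, 0, 0, -20, 0, 0], [0, 0, 0, 0, -26, 0, 0], [0, 0, 0, 0, -31, 0, 0], [0, 0, 0, 0, -36, 0, 0]],
  ],
)

```text
time: 3.78
position: [0.515, 0.0519, 0.0201]
tool_rot: [-1.154, 1.244, 1.154]
ft_force: [-0.3, 0.7, 0.2]
grip_width: 0.005
```

servo_tool(
  commands=[
    [[0, 0, 0, 0, -4, 0, 0], [0, 0, 0, 0, -8, 0, 0], [0, 0, 0, 0, -12, 0, 0], [0, 0, 0, 0, -16, 0, 0], [0, 0, 0, 0, -19, 0, 0]],
  ],
)

```text
time: 4.4
position: [0.5339, 0.0505, 0.0201]
tool_rot: [-1.154, 1.244, 1.154]
ft_force: [-1.2, -0.1, 0.9]
grip_width: 0.002
```

servo_tool(
  commands=[
    [[0, 0, 0, 0, -1, 0, 0], [0, 0, 0, 0, -2, 0, 0], [0, 0, 0, 0, -3, 0, 0], [0, 0, 0, 0, -4, 0, 0], [0, 0, 0, 0, -5, 0, 0]],
  ],
)

```text
time: 5.03
position: [0.5387, 0.0501, 0.0202]
tool_rot: [-1.154, 1.244, 1.154]
ft_force: [-0.2, 0.3, 0.7]
grip_width: 0.011
```

```bash
python3 - <<'E'
from h import *
import cv2
q=[.6443,.042,-.077]
go(b2w(q,[-.0995,0,.0166])[0],q[2]+np.pi/2)
a=cv2.resize(vision.get_image("top")[115:235,240:370,::-1],None,fx=5,fy=5,interpolation=cv2.INTER_CUBIC);cv2.imwrite("pics/t2.png",a)
E
```

```text
t 5.03 pos [538.7352  50.0661  20.1688] f [-0.2107  0.2855  0.6524] tq [ 0.08   -0.0409 -0.0088] g 0.9 q [ 0.4834  0.3409 -0.7153  1.8981  0.2642  0.9981  1.1475]
jaw yaw deg 85.70236579746924 x [-0.0001 -0.0002 -1.    ]
turn [ 0.1141 -0.0125 -0.0029] shift mm [ 0.5685 -6.3726  0.0657]
```

servo_tool(
  commands=[
    [[0, 0, 0, 0, -1, 0, 0], [0, 0, 0, 0, -2, 0, 0], [0, 0, 0, 0, -3, 0, 0], [0, 0, 0, 0, -3, 0, 0]],
  ],
)

```text
time: 5.58
position: [0.5419, 0.0499, 0.0202]
tool_rot: [-1.154, 1.244, 1.154]
ft_force: [0.0, -0.6, 0.2]
grip_width: 0.004
```

```bash
cat > f.py <<'E'
from h import *
import cv2,sys
F=[]
for i in range(6):
    im=vision.get_image("top");s=ctrl.get_state();F.append(np.r_[s["ft_force"],s["torque"],s["position"]*1e3])
print(np.mean(F,0),np.std(F,0)[:6])
cv2.imwrite(sys.argv[1],cv2.resize(im[115:235,240:370,::-1],None,fx=5,fy=5,interpolation=cv2.INTER_CUBIC))
E
python3 f.py pics/t3.png
```

```text
[ -0.1265   0.3499   0.0631   0.104   -0.1493  -0.0153 541.8837  49.9518
  20.2455] [0.3943 0.1158 0.2901 0.0279 0.0218 0.016 ]
```

View pics/t3.png

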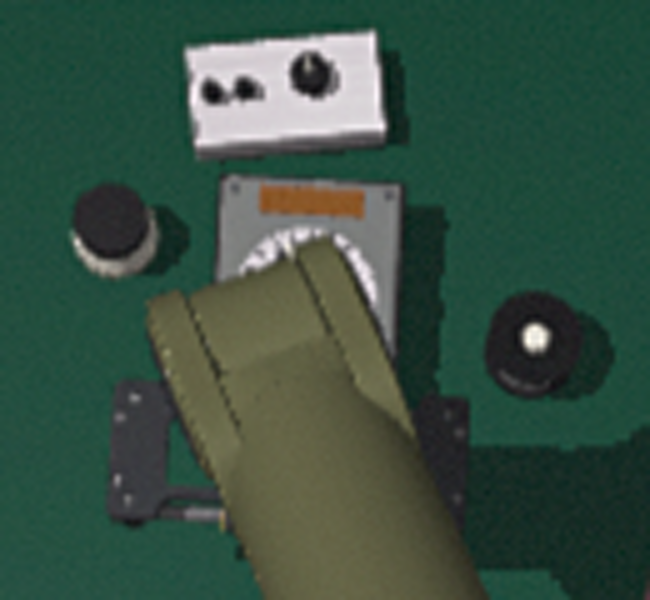

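The box hasn't moved: its rear corners are still at (222,177) and (403,186). I'll continue in fine steps.

servo_tool(
  commands=[
    [[0, 0, 0, 0, -0.5, 0, 0], [0, 0, 0, 0, -1, 0, 0], [0, 0, 0, 0, -1.5, 0, 0]],
  ],
)

```text
time: 6.25
position: [0.5432, 0.0498, 0.0202]
tool_rot: [-1.154, 1.244, 1.154]
ft_force: [-0.8, 0.3, 1.1]
grip_width: 0.011
```

```bash
python3 f.py pics/t4.png
```

```text
[ -0.0685   0.0663   0.1227   0.1175  -0.1124   0.0301 543.2836  49.7777
  20.1668] [0.4222 0.4201 0.5518 0.0362 0.0371 0.0162]
```

servo_tool(
  commands=[
    [[0, 0, 0, 0, -0.5, 0, 0], [0, 0, 0, 0, -1, 0, 0], [0, 0, 0, 0, -1.5, 0, 0]],
  ],
)

```text
time: 6.92
position: [0.5447, 0.0496, 0.0202]
tool_rot: [-1.154, 1.244, 1.154]
ft_force: [0.1, -0.1, 0.1]
grip_width: 0.003
```

```bash
python3 f.py pics/t5.png
```

```text
[  0.1097  -0.208    0.2835   0.1183  -0.0926  -0.0199 544.801   49.6599
  20.1709] [0.4376 0.6267 0.5274 0.0297 0.0272 0.0396]
```

```bash
python3 - <<'E'
from h import *
import cv2
im=vision.get_image("side")[:,:,::-1]
cv2.imwrite("pics/s2full.png",im)
cv2.imwrite("pics/s2.png",cv2.resize(im[190:300,165:320],None,fx=5,fy=5,interpolation=cv2.INTER_CUBIC))
E
```

```text
(no output)
```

View pics/s2.png

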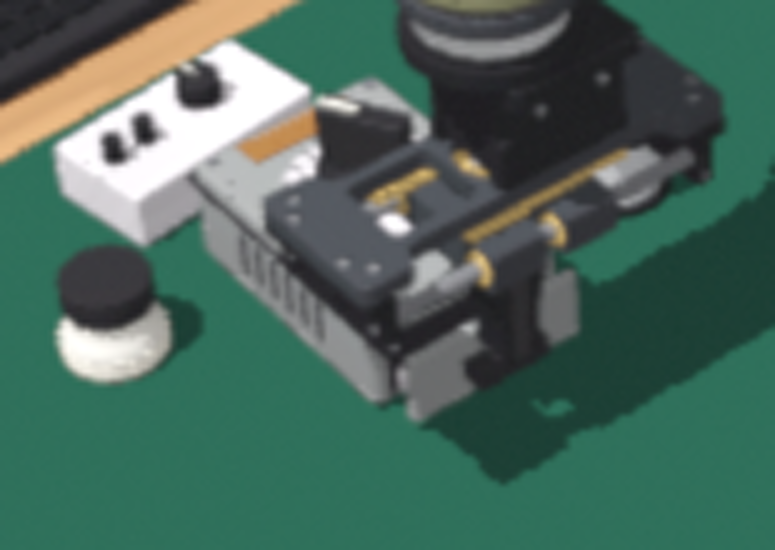

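```bash
python3 - <<'E'
from h import *
q=[.6438,.044,-.077]
for t in(0,.003,.006,.01,.03,.035): print(t,(proj("side",b2w(q,[[-.076-t,.046,.009]]))-[165,190]+.5)*5-.5)
E
```

```text
0 [[395.594  416.8101]]
0.003 [[399.5868 420.4636]]
0.006 [[403.5899 424.1267]]
0.01 [[408.9438 429.0257]]
0.03 [[435.9951 453.7787]]
0.035 [[442.8323 460.035 ]]
```

The tray panel's lower-left corner has moved from (448,452) to (412,420), which leaves about 5–8 mm to go. I'll continue.

servo_tool(
  commands=[
    [[0, 0, 0, 0, -0.8, 0, 0], [0, 0, 0, 0, -1.6, 0, 0], [0, 0, 0, 0, -2.4, 0, 0], [0, 0, 0, 0, -3.2, 0, 0]],
  ],
)

```text
time: 7.78
position: [0.548, 0.0494, 0.0202]
tool_rot: [-1.154, 1.244, 1.154]
ft_force: [-0.5, 0.3, 0.3]
grip_width: 0.002
```

```bash
cat > m.py <<'E'
# force average + box motion: compare side/top patches with the start pictures
from h import *
import cv2
F=[]
for i in range(3):
    s=vision.get_image("side");t=vision.get_image("top");z=ctrl.get_state();F.append(np.r_[z["ft_force"],z["torque"],z["position"]*1e3])
print(np.mean(F,0))
def sh(ref,im,x0,x1,y0,y1):
    g=cv2.cvtColor(im,cv2.COLOR_RGB2GRAY).astype(np.float32);r=cv2.cvtColor(ref,cv2.COLOR_BGR2GRAY).astype(np.float32)
    W=np.eye(2,3,dtype=np.float32)
    try:c,W=cv2.findTransformECC(r[y0:y1,x0:x1],g[y0:y1,x0:x1],W,cv2.MOTION_TRANSLATION);return W[:,2],c
    except cv2.error as e:return "fail"
T=cv2.imread("pics/top0.png");S=cv2.imread("pics/side0.png")
print("top rear",sh(T,t,281,325,148,160),"side vents",sh(S,s,202,232,225,265),"static rbox",sh(T,t,275,322,118,148))
cv2.imwrite("pics/last_s.png",cv2.resize(s[190:300,165:320,::-1],None,fx=5,fy=5,interpolation=cv2.INTER_CUBIC))
cv2.imwrite("pics/last_t.png",cv2.resize(t[115:235,240:370,::-1],None,fx=5,fy=5,interpolation=cv2.INTER_CUBIC))
E
python3 m.py
```

```text
[ -0.1555   0.0249  -0.1663   0.068   -0.1707   0.006  548.0388  49.4542
  20.1788]
top rear (array([-0.0116, -0.029 ], dtype=float32), 0.9977210529336128) side vents (array([-15.743, -14.816], dtype=float32), 0.9013747341824456) static rbox (array([-0.0011, -0.0068], dtype=float32), 0.9999707807079885)
```

servo_tool(
  commands=[
    [[0, 0, 0, 0, -0.5, 0, 0], [0, 0, 0, 0, -1, 0, 0], [0, 0, 0, 0, -1.5, 0, 0]],
  ],
)

```text
time: 8.45
position: [0.5494, 0.0493, 0.0202]
tool_rot: [-1.154, 1.244, 1.154]
ft_force: [-0.2, -0.5, 0.2]
grip_width: 0.005
```

```bash
python3 m.py
```

```text
[ -0.0741  -0.0538   0.2023   0.1126  -0.148   -0.0276 549.4691  49.3044
  20.1699]
top rear (array([-0.0181, -0.0922], dtype=float32), 0.9911017530153312) side vents (array([-16.077 , -15.1176], dtype=float32), 0.8724900585930185) static rbox (array([-0.003 , -0.0001], dtype=float32), 0.9999704943944108)
```

servo_tool(
  commands=[
    [[0, 0, 0, 0, -0.5, 0, 0], [0, 0, 0, 0, -1, 0, 0], [0, 0, 0, 0, -1, 0, 0]],
  ],
)

```text
time: 9.12
position: [0.5505, 0.0493, 0.0202]
tool_rot: [-1.154, 1.244, 1.154]
ft_force: [-0.1, -0.0, -0.1]
grip_width: 0.003
```

```bash
python3 m.py; python3 - <<'E'
import cv2,numpy as np
cv2.imwrite("pics/cmp.png",np.hstack([cv2.imread("pics/last_t.png")[50:500,150:500],cv2.imread("pics/last_s.png")[60:510,180:600]]))
E
```

```text
[  0.205    0.159   -0.2982   0.0946  -0.1016  -0.028  550.4425  49.2304
  20.1655]
top rear (array([-0.0253, -0.1363], dtype=float32), 0.9850160599245313) side vents (array([-16.79  , -15.8774], dtype=float32), 0.8856080461323963) static rbox (array([-0.0021, -0.0012], dtype=float32), 0.999969692771307)
```

View pics/cmp.png

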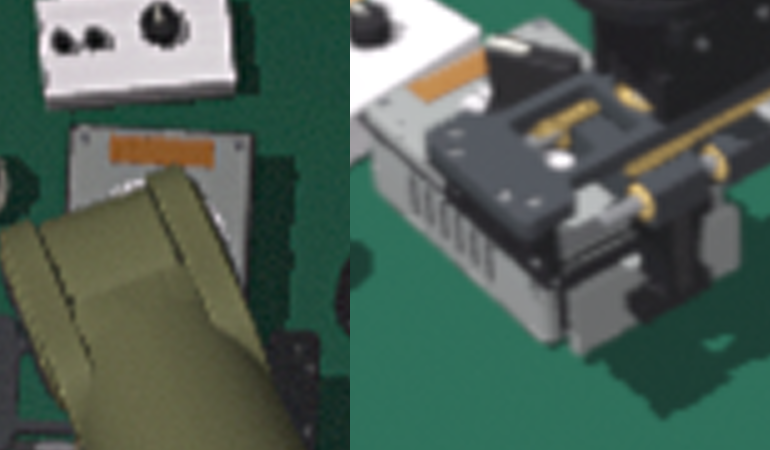

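The tray panel is still slightly proud, with its corner about 2–3 mm off the box front. The force hasn't risen and the box is in place.

```bash
sed -i 's/281,325,148,160/281,325,147,155/; s/202,232,225,265/200,216,226,248/' m.py; python3 m.py
```

```text
[ -0.0797  -0.2413  -0.3614   0.093   -0.1602   0.0112 550.4571  49.2019
  20.1914]
top rear (array([ 0.    , -0.0008], dtype=float32), 0.9997362454682976) side vents (array([-0.0164, -0.042 ], dtype=float32), 0.9980040107081455) static rbox (array([-0.0045, -0.0047], dtype=float32), 0.9999662547130128)
```

servo_tool(
  commands=[
    [[0, 0, 0, 0, -0.5, 0, 0], [0, 0, 0, 0, -1, 0, 0], [0, 0, 0, 0, -1, 0, 0]],
  ],
)

```text
time: 10.1
position: [0.5514, 0.0492, 0.0201]
tool_rot: [-1.154, 1.244, 1.154]
ft_force: [0.1, -1.1, 0.1]
grip_width: 0.008
```

```bash
python3 m.py
```

```text
[  0.0514  -0.3832  -0.2255   0.0984  -0.0916  -0.0033 551.432   49.1384
  20.1652]
top rear (array([0.0122, 0.0002], dtype=float32), 0.999720324183297) side vents (array([-0.0164, -0.0432], dtype=float32), 0.9973762900408445) static rbox (array([-0.0044, -0.0052], dtype=float32), 0.9999712192578981)
```

servo_tool(
  commands=[
    [[0, 0, 0, 0, -0.5, 0, 0], [0, 0, 0, 0, -1, 0, 0], [0, 0, 0, 0, -1, 0, 0]],
  ],
)

```text
time: 10.78
position: [0.5524, 0.0491, 0.0202]
tool_rot: [-1.154, 1.244, 1.154]
ft_force: [-0.2, 0.4, 1.1]
grip_width: 0.005
```

```bash
python3 m.py
```

```text
[ -0.0539   0.0917   0.049    0.0635  -0.13    -0.025  552.434   49.0969
  20.1543]
top rear (array([-0.0006,  0.0063], dtype=float32), 0.9996165637581107) side vents (array([-0.0922, -0.0597], dtype=float32), 0.9860293881943762) static rbox (array([ 0.0037, -0.0052], dtype=float32), 0.9999710724229012)
```

servo_tool(
  commands=[
    [[0, 0, 0, 0, -0.5, 0, 0], [0, 0, 0, 0, -1, 0, 0], [0, 0, 0, 0, -1, 0, 0]],
  ],
)

```text
time: 11.45
position: [0.5534, 0.049, 0.0202]
tool_rot: [-1.154, 1.244, 1.154]
ft_force: [0.3, -0.7, -0.6]
grip_width: 0.008
```

```bash
python3 m.py
```

```text
[ -0.3761   0.3453   0.1338   0.0827  -0.1147  -0.0143 553.4601  49.015
  20.1908]
top rear (array([-0.0434, -0.0116], dtype=float32), 0.9997005324625254) side vents (array([-0.2069, -0.1203], dtype=float32), 0.9434812935871922) static rbox (array([-0.0012, -0.0027], dtype=float32), 0.9999719739748079)
```

servo_tool(
  commands=[
    [[0, 0, 0, 0, -0.5, 0, 0], [0, 0, 0, 0, -1, 0, 0], [0, 0, 0, 0, -1, 0, 0]],
  ],
)

```text
time: 12.12
position: [0.5545, 0.0489, 0.0202]
tool_rot: [-1.154, 1.244, 1.154]
ft_force: [-0.1, -0.6, -0.9]
grip_width: 0.003
```

```bash
python3 m.py
```

```text
[ -0.3743   0.0938  -0.0956   0.1069  -0.1051   0.0178 554.4521  48.9352
  20.1806]
top rear (array([-0.0001,  0.0084], dtype=float32), 0.9996165685501618) side vents (array([-0.475 , -0.2973], dtype=float32), 0.8204920996045812) static rbox (array([-0.0017, -0.0026], dtype=float32), 0.9999715474761713)
```

```bash
python3 - <<'E'
import cv2
a=cv2.imread("pics/last_s.png")[200:480,320:620]
cv2.imwrite("pics/z.png",cv2.resize(a,None,fx=2,fy=2))
E
```

```text
(no output)
```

View pics/z.png

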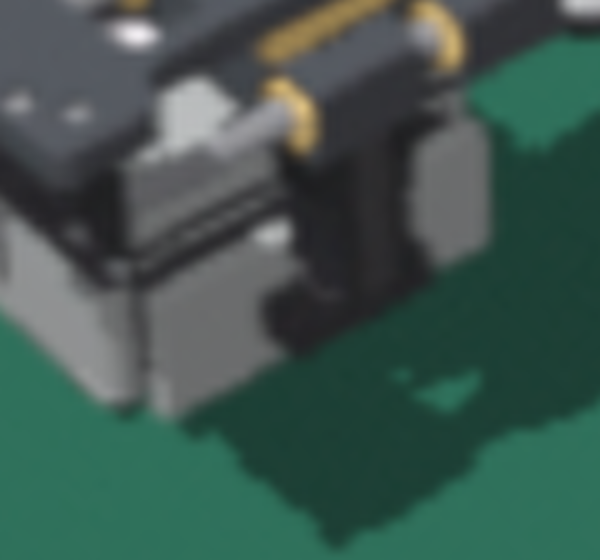

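```bash
python3 - <<'E'
from h import *
q=[.6428,.045,-.0764]
f=lambda P:(proj("side",b2w(q,[P]))-[165,190]+.5)*5-.5
print("FL top",f([-.07,.052,.06]),"FL bottom",f([-.07,.052,.004]))
for t in(0,.002,.004,.006,.033): print(t,f([-.076-t,.046,.009]))
E
```

```text
FL top [[368.0204 333.8477]] FL bottom [[377.2712 425.9321]]
0 [[395.4543 419.0503]]
0.002 [[398.1192 421.4876]]
0.004 [[400.7888 423.9291]]
0.006 [[403.463  426.3749]]
0.033 [[440.0247 459.8139]]
```

servo_tool(
  commands=[
    [[0, 0, 0, 0, -0.5, 0, 0], [0, 0, 0, 0, -1, 0, 0], [0, 0, 0, 0, -1, 0, 0]],
  ],
)

```text
time: 12.8
position: [0.5555, 0.0488, 0.0202]
tool_rot: [-1.154, 1.244, 1.154]
ft_force: [-0.6, 0.0, 0.3]
grip_width: 0.005
```

```bash
python3 m.py
```

```text
[  0.5836  -0.4503   0.2949   0.0865  -0.1039  -0.029  555.4435  48.8798
  20.1851]
top rear (array([-0.0137,  0.0064], dtype=float32), 0.9998144455725203) side vents (array([-0.6335, -0.3802], dtype=float32), 0.8759409239149) static rbox (array([-0.0039, -0.0064], dtype=float32), 0.9999732461231406)
```

servo_tool(
  commands=[
    [[0, 0, 0, 0, -0.5, 0, 0], [0, 0, 0, 0, -1, 0, 0], [0, 0, 0, 0, -1, 0, 0]],
  ],
)

```text
time: 13.48
position: [0.5565, 0.0488, 0.0202]
tool_rot: [-1.154, 1.244, 1.154]
ft_force: [0.1, -0.0, 0.4]
grip_width: 0.005
```

```bash
python3 m.py
```

```text
[ -0.0973   0.2873  -0.0706   0.0601  -0.1208   0.0018 556.4297  48.7836
  20.1716]
top rear (array([-0.0071,  0.0109], dtype=float32), 0.9996115590772237) side vents (array([-0.877 , -0.3936], dtype=float32), 0.7969718864661797) static rbox (array([-0.0026, -0.0045], dtype=float32), 0.9999702862374819)
```

servo_tool(
  commands=[
    [[0, 0, 0, 0, -0.5, 0, 0], [0, 0, 0, 0, -1, 0, 0], [0, 0, 0, 0, -1, 0, 0]],
  ],
)

```text
time: 14.15
position: [0.5575, 0.0487, 0.0202]
tool_rot: [-1.154, 1.244, 1.154]
ft_force: [-1.0, 0.4, 0.7]
grip_width: 0.009
```

```bash
python3 m.py
```

```text
[ -0.3697  -0.1396  -0.2094   0.0838  -0.1141  -0.0302 557.4315  48.7106
  20.1739]
top rear (array([0.0217, 0.0078], dtype=float32), 0.9996622347378686) side vents (array([-1.2339, -0.8744], dtype=float32), 0.8953677184696199) static rbox (array([ 0.0021, -0.0039], dtype=float32), 0.9999669287130027)
```

servo_tool(
  commands=[
    [[0, 0, 0, 0, -0.5, 0, 0], [0, 0, 0, 0, -1, 0, 0], [0, 0, 0, 0, -1, 0, 0]],
  ],
)

```text
time: 14.82
position: [0.5584, 0.0486, 0.0202]
tool_rot: [-1.154, 1.244, 1.154]
ft_force: [-0.3, -0.5, -0.3]
grip_width: 0.003
```

```bash
python3 m.py
```

```text
[ -0.6518   0.6349  -0.5728   0.1061  -0.0885  -0.012  558.4235  48.649
  20.1696]
top rear (array([-0.0166, -0.0321], dtype=float32), 0.9990516640859278) side vents (array([-1.381 , -0.8567], dtype=float32), 0.8803554150211932) static rbox (array([-0.0044, -0.0016], dtype=float32), 0.9999724393257873)
```

servo_tool(
  commands=[
    [[0, 0, 0, 0, -0.5, 0, 0], [0, 0, 0, 0, -1, 0, 0], [0, 0, 0, 0, -1, 0, 0]],
  ],
)

```text
time: 15.5
position: [0.5595, 0.0486, 0.0202]
tool_rot: [-1.154, 1.244, 1.154]
ft_force: [-1.1, -0.0, 0.1]
grip_width: 0.006
```

```bash
sed -i 's/281,325,147,155/281,308,147,154/' m.py;python3 m.py
```

```text
[  0.0223   0.0947   0.1428   0.0921  -0.1034  -0.0212 559.4351  48.5448
  20.1809]
top rear (array([-0.0369,  0.0154], dtype=float32), 0.9993880347985711) side vents (array([-1.5402, -0.9807], dtype=float32), 0.861977486397921) static rbox (array([-0.0006, -0.0053], dtype=float32), 0.9999669795470598)
```

servo_tool(
  commands=[
    [[0, 0, 0, 0, -0.5, 0, 0], [0, 0, 0, 0, -1, 0, 0], [0, 0, 0, 0, -1, 0, 0]],
  ],
)

```text
time: 16.18
position: [0.5604, 0.0485, 0.0202]
tool_rot: [-1.154, 1.244, 1.154]
ft_force: [0.3, 0.5, 0.0]
grip_width: 0.005
```

```bash
python3 m.py
```

```text
[ -0.163    0.0391   0.113    0.0456  -0.0823   0.0183 560.4388  48.4993
  20.1832]
top rear (array([-0.0191, -0.0175], dtype=float32), 0.9989486579409549) side vents (array([-2.0047, -1.6185], dtype=float32), 0.8247973699028222) static rbox (array([-0.0025, -0.0044], dtype=float32), 0.9999697102980979)
```

```bash
python3 - <<'E'
import cv2,numpy as np
a=cv2.resize(cv2.imread("pics/last_s.png")[60:480,200:620],(600,600))
cv2.imwrite("pics/z2.png",a)
E
```

```text
(no output)
```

View pics/z2.png

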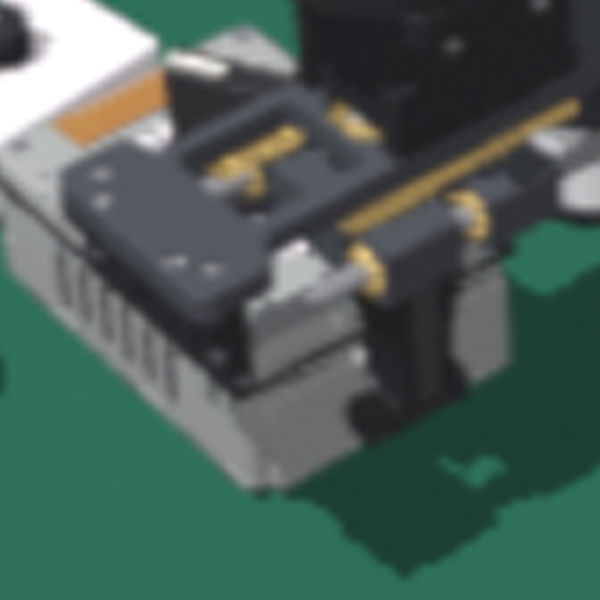

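```bash
python3 - <<'E'
from h import *
for z in(.07,.09,.11): print(ray("top",un((150,380),(240,115)),z)-[.5419,.05,0],ray("top",un((445,398),(240,115)),z)-[.5419,.05,0])
E
```

```text
[0.0577 0.0793 0.07  ] [ 0.0435 -0.0868  0.07  ]
[0.0538 0.0779 0.09  ] [ 0.0398 -0.086   0.09  ]
[0.05   0.0764 0.11  ] [ 0.0361 -0.0852  0.11  ]
```

servo_tool(
  commands=[
    [[0, 0, 0, 0, -0.4, 0, 0], [0, 0, 0, 0, -0.8, 0, 0], [0, 0, 0, 0, -0.8, 0, 0]],
  ],
)

```text
time: 16.85
position: [0.5611, 0.0484, 0.0201]
tool_rot: [-1.154, 1.244, 1.154]
ft_force: [-0.6, 1.3, 0.9]
grip_width: 0.003
```

```bash
python3 m.py
```

```text
[ -0.5631   0.4195   0.0053   0.0962  -0.0121  -0.0144 561.1574  48.4381
  20.1697]
top rear (array([-0.0299, -0.0434], dtype=float32), 0.9971548431804305) side vents (array([-2.3051, -2.0224], dtype=float32), 0.801092352753011) static rbox (array([-0.0022, -0.0068], dtype=float32), 0.999967973615773)
```

servo_tool(
  commands=[
    [[0, 0, 0, 0, -0.4, 0, 0], [0, 0, 0, 0, -0.8, 0, 0], [0, 0, 0, 0, -0.8, 0, 0]],
  ],
)

```text
time: 17.52
position: [0.5612, 0.0484, 0.0201]
tool_rot: [-1.153, 1.245, 1.155]
ft_force: [-3.3, 0.3, 3.0]
grip_width: 0.004
```

```bash
python3 m.py
```

```text
[ -4.0053  -0.0116   2.4582   0.0985   0.7059  -0.0361 561.5547  48.4485
  20.0736]
top rear (array([-0.2385, -0.5287], dtype=float32), 0.9361701420064179) side vents (array([-2.5168, -2.1832], dtype=float32), 0.7119126771349916) static rbox (array([-0.0033, -0.0038], dtype=float32), 0.9999676497107249)
```

Contact at a hard stop: the force rose from about 0.5 to 4 N at x = 561 mm. I'll back off, raise the tool clear and look.

servo_tool(
  commands=[
    [[0, 0, 0, 0, 10, 0, 0], [0, 0, 0, 0, 40, 0, 0], [0, 0, 0, 0, 80, 0, 0], [0, 0, 0, -60, 80, 0, 60], [0, 0, 0, -120, 80, 0, 60]],
  ],
)

```text
time: 18.45
position: [0.4811, 0.0541, 0.1408]
tool_rot: [-1.155, 1.244, 1.154]
ft_force: [1.3, -0.3, 0.4]
grip_width: 0.152
```

servo_tool(
  commands=[
    [[0, 0, 0, -60, 0, 0, 60], [0, 0, 0, -80, 0, 0, 60], [0, 0, 0, -80, 0, 0, 60]],
  ],
)

```text
time: 18.82
position: [0.4837, 0.0544, 0.2218]
tool_rot: [-1.157, 1.241, 1.149]
ft_force: [0.3, 0.5, -0.7]
grip_width: 0.494
```

```bash
python3 - <<'E'
from h import *
import cv2
st()
T=vision.get_image("top")[:,:,::-1];S=vision.get_image("side")[:,:,::-1]
cv2.imwrite("pics/top1.png",T);cv2.imwrite("pics/side1.png",S)
a=cv2.resize(T[140:220,260:340],None,fx=5,fy=5,interpolation=cv2.INTER_CUBIC)
b=cv2.resize(S[200:280,200:280],None,fx=5,fy=5,interpolation=cv2.INTER_CUBIC)
cv2.imwrite("pics/both1.png",np.hstack([a,b]))
for n,u in(("top",(320,400)),): print(ray(n,u,0))
E
```

```text
t 18.82 pos [483.6863  54.3725 221.8068] f [ 0.2691  0.4715 -0.6603] tq [ 0.1476 -0.1298 -0.0018] g 43.0 q [ 0.6282 -0.0201 -0.7768  1.7928 -0.0123  1.3581  1.3495]
jaw yaw deg 85.68530170940691 x [ 0.0053 -0.0013 -1.    ]
[0.0081 0.0017 0.    ]
```

View pics/both1.png

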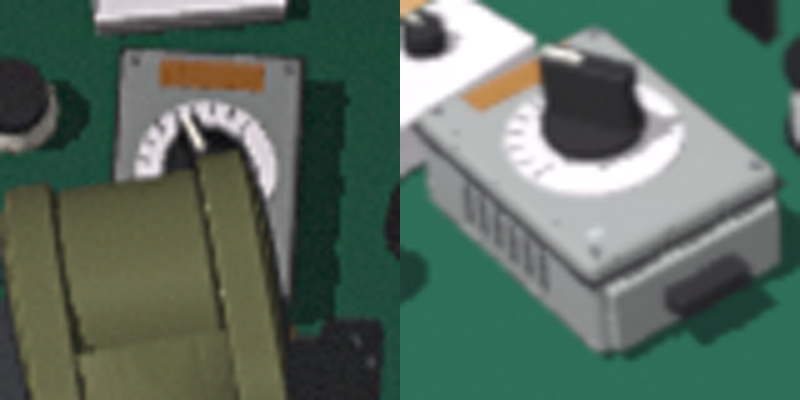

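The tray is visibly home: the panel is flush, with only the pull at (708,285) standing out. Next I check the TCP against the camera frame and measure the knob axis.

```bash
python3 - <<'E'
from h import *
p=proj("side",[[.5604,.0485,.0202]])[0]; print("TCP in z2 coords",(((p-[165,190]+.5)*5-.5)-[200,60])*600/420)
p=proj("side",[[.4783,.0546,.0196]])[0]; print("TCP in s1 coords",((p-[165,190]+.5)*5-.5))
p=proj("side",[[.5447,.0496,.0202]])[0]; print("TCP in s2 coords",((p-[165,190]+.5)*5-.5))
print("dial top",ray("top",un((305,295),(240,115)),.063),"dial side",ray("side",un((194,146),(200,200)),.063))
q=[.6443,.042,-.077]
for P in([-.07,.052,.06],[-.07,-.052,.06],[-.09,0,.027],[0,0,.06],[0,0,.101]): print(P,(proj("side",b2w(q,[P]))-200+.5)*5-.5+[400,0])
# mat corners, known size
for n,us in(("top",[(203.5,114),(423,111),(430,277),(203.5,283)]),("side",[(297,153),(437,236)])):
    for u in us: print(n,ray(n,u,.003))
E
```

```text
TCP in z2 coords [416.0646 434.3567]
TCP in s1 coords [607.4913 465.597 ]
TCP in s2 coords [512.9436 382.6576]
dial top [0.648 0.041 0.063] dial side [0.647  0.0429 0.063 ]
[-0.07, 0.052, 0.06] [[596.0041 278.8236]]
[-0.07, -0.052, 0.06] [[785.1196 176.6816]]
[-0.09, 0, 0.027] [[723.2866 305.0275]]
[0, 0, 0.06] [[599.449  147.8336]]
[0, 0, 0.101] [[592.821   77.6809]]
top [0.8499 0.3281 0.003 ]
top [ 0.8453 -0.3315  0.003 ]
top [ 0.3464 -0.3275  0.003 ]
top [0.3463 0.3291 0.003 ]
side [ 0.8423 -0.3317  0.003 ]
side [ 0.35   -0.3205  0.003 ]
```

```bash
python3 - <<'E'
from h import *
go([.648,.0415,.16],np.radians(108))
E
```

```text
t 18.93 pos [481.7901  54.1584 219.1102] f [-0.1537  0.2457 -0.7785] tq [ 0.0674 -0.1861 -0.062 ] g 50.4 q [ 0.6278 -0.0176 -0.7766  1.7963 -0.0122  1.3583  1.3494]
jaw yaw deg 85.68904693675606 x [-0.0005 -0.0005 -1.    ]
turn [-22.311   -0.0252  -0.0292] shift mm [  59.0415 -166.7155   -0.0976]
```

servo_tool(
  commands=[
    [[-10, 0, 0, 0, -60, 0, 30], [-20, 0, 0, 0, -120, 0, 30], [-22.3, 0, 0, 20, -167, 0, 30], [-22.3, 0, 0, 59, -167, 0, 30], [-22.3, 0, 0, 59, -167, 0, 30]],
  ],
)

```text
time: 19.55
position: [0.6454, 0.0417, 0.1553]
tool_rot: [-1.431, 1.049, 1.446]
ft_force: [0.1, 0.9, 0.2]
grip_width: 0.349
```

```bash
python3 - <<'E'
from h import *
import cv2
go([.648,.0415,.16],np.radians(108))
T=vision.get_image("top")[:,:,::-1];S=vision.get_image("side")[:,:,::-1]
b=cv2.resize(S[160:280,180:300],None,fx=5,fy=5,interpolation=cv2.INTER_CUBIC)
cv2.imwrite("pics/k1.png",b)
print("TCP pred in crop",(proj("side",[ctrl.get_state()["position"]])-[180,160]+.5)*5-.5)
E
```

```text
t 19.55 pos [645.445   41.7408 155.2584] f [0.0606 0.8775 0.2233] tq [ 0.1175 -0.1131  0.0324] g 30.3 q [ 0.4839  0.4559 -0.7869  1.4888  0.3225  1.3418  1.5578]
jaw yaw deg 108.05410009325907 x [-0.0103  0.0008 -0.9999]
turn [ 0.0552  0.2254 -0.5459] shift mm [-4.7678 -2.3093 -1.0021]
TCP pred in crop [[277.1328 172.2676]]
```

View pics/k1.png

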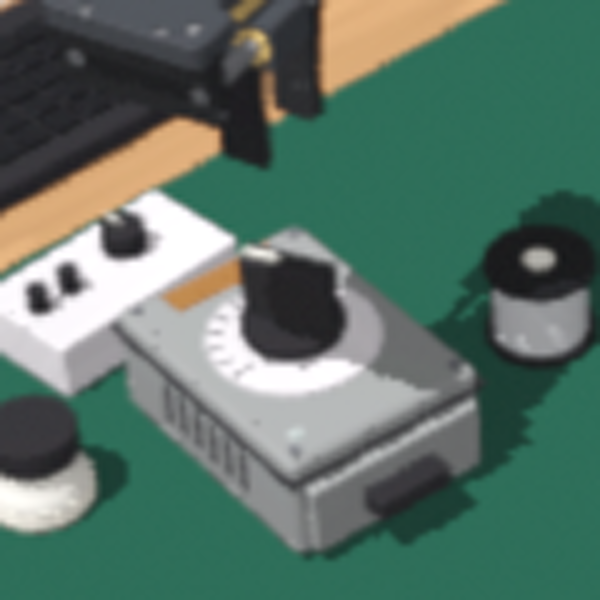

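The fingertips straddle the knob axis and the knob is still at its starting angle. In the picture the tips sit about 19 mm above the reported TCP, so I'll go down by force.

servo_tool(
  commands=[
    [[0, 0, 0, 20, 0, 0, 30], [0, 0, 0, 40, 0, 0, 30], [0, 0, 0, 40, 0, 0, 30]],
  ],
)

```text
time: 20.02
position: [0.6471, 0.0412, 0.119]
tool_rot: [-1.435, 1.047, 1.44]
ft_force: [0.2, 1.1, -0.2]
grip_width: 0.343
```

```bash
python3 - <<'E'
from h import *
go([.648,.0415,.080],np.radians(108))
E
```

```text
t 20.02 pos [647.0534  41.2058 118.9694] f [ 0.2346  1.0694 -0.1554] tq [ 0.1645 -0.109   0.0182] g 29.8 q [ 0.4785  0.4802 -0.7753  1.5336  0.345   1.2733  1.5417]
jaw yaw deg 107.99833330339136 x [-0.0037 -0.0009 -1.    ]
turn [-0.0016  0.0167 -0.2151] shift mm [38.9654 -1.1375 -0.024 ]
```

servo_tool(
  commands=[
    [[0, 0, 0, 8, -0.8, 0, 30], [0, 0, 0, 16, -0.8, 0, 30], [0, 0, 0, 24, -0.8, 0, 30], [0, 0, 0, 32, -0.8, 0, 30], [0, 0, 0, 36, -0.8, 0, 30]],
  ],
)

```text
time: 20.65
position: [0.6492, 0.042, 0.0844]
tool_rot: [-1.436, 1.044, 1.437]
ft_force: [0.0, -0.2, 0.5]
grip_width: 0.344
```

servo_tool(
  commands=[
    [[0, 0, 0, 1, 0, 0, 30], [0, 0, 0, 2, 0, 0, 30], [0, 0, 0, 3, 0, 0, 30], [0, 0, 0, 4, 0, 0, 30], [0, 0, 0, 5, 0, 0, 30]],
  ],
)

```text
time: 21.28
position: [0.6496, 0.0421, 0.0802]
tool_rot: [-1.437, 1.044, 1.437]
ft_force: [-0.1, -0.4, -0.3]
grip_width: 0.342
```

servo_tool(
  commands=[
    [[0, 0, 0, 1, 0, 0, 30], [0, 0, 0, 2, 0, 0, 30], [0, 0, 0, 3, 0, 0, 30], [0, 0, 0, 4, 0, 0, 30], [0, 0, 0, 4, 0, 0, 30]],
  ],
)

```text
time: 21.9
position: [0.6494, 0.0421, 0.076]
tool_rot: [-1.437, 1.044, 1.437]
ft_force: [0.4, 0.0, 0.9]
grip_width: 0.344
```

servo_tool(
  commands=[
    [[0, 0, 0, 1, 0, 0, 30], [0, 0, 0, 2, 0, 0, 30], [0, 0, 0, 3, 0, 0, 30]],
  ],
)

```text
time: 22.28
position: [0.6495, 0.0421, 0.0731]
tool_rot: [-1.437, 1.044, 1.437]
ft_force: [0.5, 0.1, -0.3]
grip_width: 0.349
```

servo_tool(
  commands=[
    [[0, 0, 0, 1, 0, 0, 30], [0, 0, 0, 2, 0, 0, 30], [0, 0, 0, 2, 0, 0, 30]],
  ],
)

```text
time: 22.65
position: [0.6494, 0.0421, 0.0711]
tool_rot: [-1.437, 1.044, 1.437]
ft_force: [0.6, 0.4, -0.1]
grip_width: 0.345
```

servo_tool(
  commands=[
    [[0, 0, 0, 1, 0, 0, 30], [0, 0, 0, 2, 0, 0, 30], [0, 0, 0, 2, 0, 0, 30]],
  ],
)

```text
time: 23.02
position: [0.6494, 0.0421, 0.069]
tool_rot: [-1.437, 1.044, 1.437]
ft_force: [-0.5, 0.7, -0.1]
grip_width: 0.342
```

servo_tool(
  commands=[
    [[0, 0, 0, 1, 0, 0, 30], [0, 0, 0, 2, 0, 0, 30], [0, 0, 0, 2, 0, 0, 30]],
  ],
)

```text
time: 23.4
position: [0.6494, 0.0421, 0.067]
tool_rot: [-1.437, 1.044, 1.437]
ft_force: [-0.2, -0.2, 0.1]
grip_width: 0.348
```

servo_tool(
  commands=[
    [[0, 0, 0, 1, 0, 0, 30], [0, 0, 0, 2, 0, 0, 30], [0, 0, 0, 3, 0, 0, 30]],
  ],
)

```text
time: 23.78
position: [0.6495, 0.0421, 0.0641]
tool_rot: [-1.437, 1.044, 1.437]
ft_force: [0.7, -0.1, -1.1]
grip_width: 0.341
```

servo_tool(
  commands=[
    [[0, 0, 0, 1, 0, 0, 30], [0, 0, 0, 2, 0, 0, 30], [0, 0, 0, 2, 0, 0, 30]],
  ],
)

```text
time: 24.15
position: [0.6494, 0.0421, 0.062]
tool_rot: [-1.437, 1.044, 1.437]
ft_force: [0.3, 1.4, 0.4]
grip_width: 0.344
```

servo_tool(
  commands=[
    [[0, 0, 0, 1, 0, 0, 30], [0, 0, 0, 2, 0, 0, 30], [0, 0, 0, 2, 0, 0, 30]],
  ],
)

```text
time: 24.52
position: [0.6494, 0.042, 0.0601]
tool_rot: [-1.437, 1.044, 1.437]
ft_force: [0.0, -0.6, 0.5]
grip_width: 0.346
```

servo_tool(
  commands=[
    [[0, 0, 0, 1, 0, 0, 30], [0, 0, 0, 2, 0, 0, 30], [0, 0, 0, 2, 0, 0, 30]],
  ],
)

```text
time: 24.9
position: [0.6494, 0.0421, 0.058]
tool_rot: [-1.437, 1.044, 1.437]
ft_force: [1.1, 0.8, -0.5]
grip_width: 0.344
```

servo_tool(
  commands=[
    [[0, 0, 0, 1, 0, 0, 30], [0, 0, 0, 2, 0, 0, 30], [0, 0, 0, 2, 0, 0, 30]],
  ],
)

```text
time: 25.28
position: [0.6494, 0.0421, 0.0561]
tool_rot: [-1.437, 1.044, 1.437]
ft_force: [1.1, 1.3, 1.2]
grip_width: 0.344
```

servo_tool(
  commands=[
    [[0, 0, 0, 1, 0, 0, 30], [0, 0, 0, 2, 0, 0, 30], [0, 0, 0, 2, 0, 0, 30]],
  ],
)

```text
time: 25.65
position: [0.6495, 0.0421, 0.0543]
tool_rot: [-1.437, 1.044, 1.437]
ft_force: [-1.0, -0.2, 2.2]
grip_width: 0.349
```

servo_tool(
  commands=[
    [[0, 0, 0, 0.7, 0, 0, 30], [0, 0, 0, 1.4, 0, 0, 30], [0, 0, 0, 1.4, 0, 0, 30]],
  ],
)

```text
time: 26.02
position: [0.6496, 0.0421, 0.0527]
tool_rot: [-1.437, 1.044, 1.437]
ft_force: [-0.4, 0.1, 2.0]
grip_width: 0.346
```

servo_tool(
  commands=[
    [[0, 0, 0, 0.7, 0, 0, 30], [0, 0, 0, 1.4, 0, 0, 30], [0, 0, 0, 1.4, 0, 0, 30]],
  ],
)

```text
time: 26.4
position: [0.6495, 0.0421, 0.0514]
tool_rot: [-1.437, 1.044, 1.437]
ft_force: [-1.5, 0.1, 3.2]
grip_width: 0.343
```

servo_tool(
  commands=[
    [[0, 0, 0, 0.7, 0, 0, 30], [0, 0, 0, 1.4, 0, 0, 30], [0, 0, 0, 1.4, 0, 0, 30]],
  ],
)

```text
time: 26.78
position: [0.6496, 0.0421, 0.0513]
tool_rot: [-1.437, 1.044, 1.436]
ft_force: [-4.5, -0.9, 9.3]
grip_width: 0.344
```

servo_tool(
  commands=[
    [[0, 0, 0, 0.6, 0, 0, 30], [0, 0, 0, 1.0, 0, 0, 30], [0, 0, 0, 1.0, 0, 0, 30]],
  ],
)

```text
time: 27.15
position: [0.6496, 0.0421, 0.0512]
tool_rot: [-1.438, 1.045, 1.436]
ft_force: [-5.0, -0.5, 12.9]
grip_width: 0.345
```

servo_tool(
  commands=[
    [[0, 0, 0, 0, 0.7, 0, 30], [0, 0, 0, 0, 1.2, 0, 30]],
  ],
)

```text
time: 27.4
position: [0.6496, 0.0421, 0.0513]
tool_rot: [-1.439, 1.042, 1.434]
ft_force: [-1.2, -0.4, 11.6]
grip_width: 0.347
```

servo_tool(
  commands=[
    [[0, 0, 0, 0, 0, 0, 12], [0, 0, 0, 0, 0, 0, 12], [0, 0, 0, 0, 0, 0, 12], [0, 0, 0, 0, 0, 0, 12]],
  ],
  newtons=15,
)

```text
time: 27.9
position: [0.6506, 0.0412, 0.0512]
tool_rot: [-1.44, 1.042, 1.432]
ft_force: [-0.7, -2.4, 10.3]
grip_width: 0.181
```

```bash
python3 m.py; python3 -c "
from h import *
st()"
```

```text
[ -0.5897  -1.5304   9.9856  -0.2125  -0.0817   0.148  650.6422  41.1638
  51.2577]
top rear fail side vents (array([-0.0815, -0.0348], dtype=float32), 0.9974907876483066) static rbox (array([ 1.0435, -2.9937], dtype=float32), 0.33597562381067175)
t 28.2 pos [650.6325  41.133   51.2316] f [ 0.2965 -1.5641 10.5277] tq [-0.1858 -0.0999  0.1367] g 15.6 q [ 0.4594  0.5417 -0.7471  1.5972  0.3953  1.1544  1.5078]
jaw yaw deg 107.98791576195009 x [ 0.0048 -0.001  -1.    ]
```

servo_tool(
  commands=[
    [[0, 0, 0, 0.8, 0.3, 0, 12], [0, 0, 0, 1.6, 0.6, 0, 12], [0, 0, 0, 2.3, 0.8, 0, 12], [0, 0, 0, 2.3, 0.8, 0, 12]],
  ],
  newtons=25,
)

```text
time: 28.7
position: [0.6508, 0.0412, 0.0511]
tool_rot: [-1.442, 1.041, 1.431]
ft_force: [-3.1, -3.3, 18.8]
grip_width: 0.175
```

servo_tool(
  commands=[
    [[0, 0, 0, 0, 0, 0, 10], [0, 0, 0, 0, 0, 0, 10]],
  ],
  newtons=50,
)

```text
time: 28.95
position: [0.6508, 0.0412, 0.0511]
tool_rot: [-1.442, 1.041, 1.43]
ft_force: [-1.5, -1.4, 19.7]
grip_width: 0.165
```

```bash
python3 m.py; python3 -c "
from h import *
st()"
```

```text
[ -2.226   -3.0526  19.4308  -0.3023   0.4704   0.2308 650.793   41.1636
  51.1236]
top rear fail side vents (array([-0.0602, -0.0074], dtype=float32), 0.9986685706640536) static rbox (array([ 0.981 , -2.5409], dtype=float32), 0.4080722891046445)
t 29.25 pos [650.7924  41.1304  51.111 ] f [-2.1208 -3.7935 19.3925] tq [-0.3131  0.4606  0.2404] g 15.0 q [ 0.4599  0.5406 -0.7475  1.599   0.3963  1.1518  1.5073]
jaw yaw deg 108.00730869486766 x [ 0.0069 -0.0015 -1.    ]
```

servo_tool(
  commands=[
    [[2, 0, 0, 0, 0.6, -0.5, 10], [4, 0, 0, 0, 0.6, -0.5, 10], [7, 0, 0, 0, 0.6, -0.5, 10], [10, 0, 0, 0, 0.6, -0.5, 10], [10, 0, 0, 0, 0.6, -0.5, 10]],
  ],
)

```text
time: 29.88
position: [0.6509, 0.0408, 0.0511]
tool_rot: [-1.316, 1.135, 1.304]
ft_force: [-1.2, -1.8, 18.8]
grip_width: 0.167
```

```bash
python3 m.py; python3 -c "
from h import *
st()"
```

```text
[ -0.8894  -0.677   17.8037  -0.2061   0.1421   0.2136 650.9006  40.7659
  51.1274]
top rear fail side vents (array([-0.0805, -0.0306], dtype=float32), 0.9917353985097866) static rbox (array([ 0.5567, -2.4091], dtype=float32), 0.39305481130788344)
t 30.18 pos [650.902   40.7537  51.12  ] f [-0.8696 -0.6243 17.8572] tq [-0.2532  0.1248  0.2353] g 14.6 q [ 0.4381  0.5291 -0.714   1.6008  0.3744  1.1442  1.3479]
jaw yaw deg 98.00585352385517 x [ 0.008  -0.0009 -1.    ]
```

servo_tool(
  commands=[
    [[0, 0, 0, 0.6, 0, 0, 10], [3, 0, 0, 0.6, 0, 0, 10], [6, 0, 0, 0.6, 0, 0, 10], [9, 0, 0, 0.6, 0, 0, 10], [12, 0, 0, 0.6, 0, 0, 10]],
  ],
)

```text
time: 30.8
position: [0.651, 0.0403, 0.0511]
tool_rot: [-1.161, 1.237, 1.15]
ft_force: [-2.3, -2.5, 20.3]
grip_width: 0.167
```

```bash
python3 m.py
```

```text
[ -2.0609  -1.8686  20.3372  -0.4358   0.4183   0.1849 650.9773  40.2551
  51.082 ]
top rear fail side vents (array([-0.6104, -0.003 ], dtype=float32), 0.8548825587672129) static rbox (array([ 0.9476, -3.8781], dtype=float32), 0.32805751742560724)
```

servo_tool(
  commands=[
    [[3, 0, 0, 0, 0, 0, 10], [6, 0, 0, 0, 0, 0, 10], [9, 0, 0, 0, 0, 0, 10], [12, 0, 0, 0, 0, 0, 10]],
  ],
)

```text
time: 31.6
position: [0.651, 0.0398, 0.0511]
tool_rot: [-1.004, 1.324, 0.993]
ft_force: [-2.9, -3.0, 20.0]
grip_width: 0.165
```

```bash
python3 m.py;python3 -c "
from h import *
st()"
```

```text
[ -2.291   -2.615   20.3328  -0.6012   0.4249   0.2299 650.9521  39.8083
  51.0968]
top rear fail side vents (array([-0.0452,  0.2905], dtype=float32), 0.9634055151959424) static rbox (array([ 0.825 , -4.3755], dtype=float32), 0.3379875725440298)
t 31.9 pos [650.9536  39.8067  51.1086] f [-2.1522 -3.2697 20.417 ] tq [-0.595   0.4186  0.2006] g 14.2 q [ 0.3816  0.5059 -0.6331  1.603   0.3264  1.1319  0.9615]
jaw yaw deg 73.9772257074716 x [ 0.0081 -0.0022 -1.    ]
```

```bash
cat >> m.py <<'E'
S1=cv2.imread("pics/side1.png")
print("side front",sh(S1,s,228,280,245,276),"FL corner",sh(S1,s,225,252,240,275),"left wall",sh(S1,s,203,235,226,262))
E
python3 m.py | tail -1
```

```text
side front (array([-0.0016,  0.0103], dtype=float32), 0.9999207118661275) FL corner (array([0.0185, 0.0214], dtype=float32), 0.9994412222031736) left wall (array([0.6825, 2.5254], dtype=float32), 0.8272777730683807)
```

servo_tool(
  commands=[
    [[3, 0, 0, 0, 0.3, -0.7, 10], [6, 0, 0, 0, 0.3, -0.7, 10], [9, 0, 0, 0, 0.3, -0.7, 10], [12, 0, 0, 0, 0.3, -0.7, 10], [15, 0, 0, 0, 0.3, -0.7, 10]],
  ],
)

```text
time: 32.83
position: [0.6508, 0.0392, 0.0511]
tool_rot: [-0.805, 1.412, 0.795]
ft_force: [-1.5, -2.7, 19.4]
grip_width: 0.166
```

```bash
python3 m.py
```

```text
[ -1.0359  -2.696   20.0191  -0.5781   0.2774   0.1789 650.7433  39.241
  51.1091]
top rear fail side vents (array([-0.0736, -0.0115], dtype=float32), 0.9969254373798261) static rbox (array([ 1.0087, -4.0812], dtype=float32), 0.3321155180229131)
side front (array([0.0096, 0.0163], dtype=float32), 0.9999152513422039) FL corner (array([0.018 , 0.0226], dtype=float32), 0.9998812231048396) left wall (array([0.3497, 1.5761], dtype=float32), 0.8847161498341638)
```

servo_tool(
  commands=[
    [[2, 0, 0, 0, 0, 0, 10], [4, 0, 0, 0, 0, 0, 10]],
  ],
)

```text
time: 33.38
position: [0.6507, 0.0391, 0.0511]
tool_rot: [-0.752, 1.432, 0.742]
ft_force: [-2.4, -3.0, 20.0]
grip_width: 0.168
```

```bash
python3 m.py;python3 -c "
from h import *
st()"
```

```text
[ -1.5939  -2.9035  19.6675  -0.6223   0.3233   0.228  650.6655  39.1018
  51.0979]
top rear (array([-4.2028, -6.4062], dtype=float32), 0.4737181381654349) side vents (array([-0.1089, -0.0432], dtype=float32), 0.98549632477103) static rbox (array([ 0.9974, -4.4242], dtype=float32), 0.33186784844190387)
side front (array([0.0096, 0.0134], dtype=float32), 0.999925468882679) FL corner (array([0.0123, 0.0173], dtype=float32), 0.9998909970037869) left wall (array([0.4021, 1.5711], dtype=float32), 0.9015068565642107)
t 33.67 pos [650.6739  39.08    51.0932] f [-1.9526 -2.7084 19.9425] tq [-0.6876  0.3311  0.2042] g 14.1 q [ 0.3377  0.4894 -0.5706  1.6061  0.2898  1.1227  0.6555]
jaw yaw deg 54.97914827885381 x [ 0.0086 -0.0023 -1.    ]
```

servo_tool(
  commands=[
    [[1.5, 0, 0, 0, 0, -0.5, 10], [3, 0, 0, 0, 0, -0.5, 10]],
  ],
)

```text
time: 33.92
position: [0.6506, 0.039, 0.0511]
tool_rot: [-0.711, 1.445, 0.702]
ft_force: [-1.1, -2.5, 19.0]
grip_width: 0.165
```

```bash
python3 m.py|sed -n '1p;2p;4p'
```

```text
[ -0.9633  -2.1957  18.9995  -0.4819   0.1907   0.2525 650.5948  38.9842
  51.0969]
side front (array([0.0045, 0.0206], dtype=float32), 0.9999173946662938) FL corner (array([0.0176, 0.016 ], dtype=float32), 0.999886184163266) left wall (array([0.4209, 1.5493], dtype=float32), 0.9123076610861804)
```

servo_tool(
  commands=[
    [[1, 0, 0, 0, 0, 0, 10], [2, 0, 0, 0, 0, 0, 10]],
  ],
)

```text
time: 34.48
position: [0.6505, 0.0389, 0.0511]
tool_rot: [-0.685, 1.454, 0.676]
ft_force: [-0.7, -1.0, 19.0]
grip_width: 0.164
```

```bash
python3 m.py|sed -n '1p;2p;4p';python3 -c "
from h import *
st()"
```

```text
[ -1.7355  -2.5437  19.1139  -0.5168   0.2148   0.2331 650.5605  38.932
  51.1047]
side front (array([0.007 , 0.0158], dtype=float32), 0.9999180647929667) FL corner (array([0.02  , 0.0148], dtype=float32), 0.9998851301470113) left wall (array([0.6886, 1.6224], dtype=float32), 0.9575237583616182)
t 34.77 pos [650.5477  38.9509  51.0942] f [-1.5156 -2.2878 19.1626] tq [-0.4972  0.1785  0.2188] g 14.5 q [ 0.3265  0.4851 -0.5546  1.6073  0.2801  1.1199  0.5753]
jaw yaw deg 49.994774216432326 x [ 0.009  -0.0019 -1.    ]
```

servo_tool(
  commands=[
    [[1, 0, 0, 0.3, 0, 0, 10], [1, 0, 0, 0.3, 0, 0, 10]],
  ],
)

```text
time: 35.02
position: [0.6505, 0.0389, 0.0511]
tool_rot: [-0.672, 1.458, 0.663]
ft_force: [-2.0, -1.4, 20.7]
grip_width: 0.168
```

```bash
cat > n.py <<'E'
from h import *
exec(open("m.py").read().split("F=[]")[1].join(["import cv2\nF=[]",""]) if 0 else "")
E
python3 m.py|sed -n '1p;2p;4p'
```

```text
[ -1.2503  -2.3243  20.2625  -0.5605   0.3541   0.2336 650.5415  38.9206
  51.0979]
side front (array([0.0142, 0.0102], dtype=float32), 0.9999229497051102) FL corner (array([0.0161, 0.0184], dtype=float32), 0.9998892389045673) left wall (array([0.5685, 1.4958], dtype=float32), 0.9603632678575588)
```

servo_tool(
  commands=[
    [[1, 0, 0, 0, 0, 0, 10], [1, 0, 0, 0, 0, 0, 10]],
  ],
)

```text
time: 35.58
position: [0.6506, 0.0388, 0.0511]
tool_rot: [-0.658, 1.463, 0.649]
ft_force: [-3.0, -2.7, 19.7]
grip_width: 0.164
```

```bash
rm n.py; python3 m.py|sed -n '1p;2p;4p'; python3 -c "
from h import *
st()"
```

```text
[ -2.299   -3.0994  19.9616  -0.5872   0.3861   0.2568 650.5286  38.8435
  51.086 ]
side front (array([0.0066, 0.0141], dtype=float32), 0.9999239052127089) FL corner (array([0.0104, 0.0159], dtype=float32), 0.9998920754249282) left wall (array([0.4525, 1.4335], dtype=float32), 0.9161235378983678)
t 35.88 pos [650.5305  38.8565  51.0973] f [-2.5204 -3.2937 19.6408] tq [-0.6263  0.3974  0.2714] g 14.6 q [ 0.3217  0.4836 -0.548   1.6075  0.2767  1.1192  0.5427]
jaw yaw deg 47.9905344402338 x [ 0.009  -0.0021 -1.    ]
```

servo_tool(
  commands=[
    [[1, 0, 0, 0, 0.4, -0.4, 10], [1, 0, 0, 0, 0.4, -0.4, 10]],
  ],
)

```text
time: 36.12
position: [0.6505, 0.0388, 0.0511]
tool_rot: [-0.645, 1.466, 0.635]
ft_force: [0.2, -3.1, 19.0]
grip_width: 0.165
```

```bash
python3 m.py|sed -n '1p;2p;4p'
```

```text
Traceback (most recent call last):
  File "m.py", line 6, in <module>
    s=vision.get_image("side");t=vision.get_image("top");z=ctrl.get_state();F.append(np.r_[z["ft_force"],z["torque"],z["position"]*1e3])
                                 ~~~~~~~~~~~~~~~~^^^^^^^
ValueError: 200 camera calls are used up
```

servo_tool(
  commands=[
    [[1, 0, 0, 0, 0, 0, 10], [1, 0, 0, 0, 0, 0, 10]],
  ],
)

```text
time: 36.62
position: [0.6505, 0.0388, 0.0511]
tool_rot: [-0.631, 1.47, 0.622]
ft_force: [0.1, -3.1, 19.6]
grip_width: 0.167
```

```bash
python3 m.py|sed -n '1p;2p;4p'; python3 -c "
from h import *
st()"
```

```text
t 36.62 pos [650.4688  38.7806  51.1134] f [ 0.1336 -3.0586 19.5932] tq [-0.5589  0.0838  0.2007] g 14.6 q [ 0.3174  0.4813 -0.5416  1.609   0.2728  1.1171  0.5103]
jaw yaw deg 45.979678925225485 x [ 0.01   -0.002  -0.9999]Traceback (most recent call last):
  File "m.py", line 6, in <module>
    s=vision.get_image("side");t=vision.get_image("top");z=ctrl.get_state();F.append(np.r_[z["ft_force"],z["torque"],z["position"]*1e3])
ValueError: 200 camera calls are used up
```

servo_tool(
  commands=[
    [[0.5, 0, 0, 0, 0, 0, 10], [1, 0, 0, 0, 0, 0, 10]],
  ],
)

```text
time: 36.88
position: [0.6505, 0.0388, 0.0511]
tool_rot: [-0.617, 1.474, 0.608]
ft_force: [-0.7, -2.8, 20.1]
grip_width: 0.167
```

```bash
python3 -c "
from h import *
st()"
```

```text
t 36.88 pos [650.4594  38.7901  51.1176] f [-0.7457 -2.7613 20.0926] tq [-0.6181  0.0555  0.254 ] g 14.6 q [ 0.315   0.4806 -0.5384  1.6091  0.2711  1.1167  0.4939]
jaw yaw deg 44.97724090475332 x [ 0.01   -0.002  -0.9999]
```

servo_tool(
  commands=[
    [[0.5, 0, 0, 0, 0, 0, 10], [1, 0, 0, 0, 0, 0, 10]],
  ],
)

```text
time: 37.12
position: [0.6504, 0.0387, 0.0511]
tool_rot: [-0.604, 1.478, 0.595]
ft_force: [-1.6, -2.8, 20.0]
grip_width: 0.166
```

```bash
python3 -c "
from h import *
st()"
```

```text
t 37.12 pos [650.4226  38.7285  51.1269] f [-1.6383 -2.769  19.971 ] tq [-0.5796  0.1134  0.2487] g 14.4 q [ 0.3126  0.4799 -0.5351  1.6092  0.2693  1.1164  0.4777]
jaw yaw deg 43.9760473080542 x [ 0.0099 -0.0021 -0.9999]
```

servo_tool(
  commands=[
    [[0.5, 0, 0, 0, 0, 0, 10], [1, 0, 0, 0, 0, 0, 10]],
  ],
)

```text
time: 37.38
position: [0.6504, 0.0387, 0.0511]
tool_rot: [-0.59, 1.482, 0.581]
ft_force: [-1.3, -1.8, 19.6]
grip_width: 0.166
```

```bash
python3 -c "
from h import *
st()"
```

```text
t 37.38 pos [650.3904  38.7185  51.1198] f [-1.2854 -1.7794 19.6421] tq [-0.6363  0.1389  0.2451] g 14.4 q [ 0.3102  0.4792 -0.5319  1.6093  0.2674  1.1161  0.4615]
jaw yaw deg 42.977547536944186 x [ 0.0098 -0.0021 -0.9999]
```

servo_tool(
  commands=[
    [[0.5, 0, 0, 0, 0, 0, 10], [1, 0, 0, 0, 0, 0, 10]],
  ],
)

```text
time: 37.62
position: [0.6504, 0.0387, 0.0511]
tool_rot: [-0.577, 1.485, 0.568]
ft_force: [0.2, -3.1, 19.7]
grip_width: 0.169
```

```bash
python3 -c "
from h import *
st()"
```

```text
t 37.62 pos [650.3878  38.72    51.085 ] f [ 0.1642 -3.0704 19.6682] tq [-0.6194  0.1658  0.492 ] g 14.7 q [ 0.3078  0.4785 -0.5287  1.6094  0.2659  1.1157  0.4457]
jaw yaw deg 42.012139254594416 x [ 0.0098 -0.0022 -0.9999]
```

servo_tool(
  commands=[
    [[0.2, 0, 0, 0, 0, 0, 10], [0.2, 0, 0, 0, 0, 0, 10]],
  ],
)

```text
time: 37.88
position: [0.6504, 0.0387, 0.0511]
tool_rot: [-0.575, 1.486, 0.566]
ft_force: [0.4, -2.4, 19.0]
grip_width: 0.17
```

```bash
python3 -c "
from h import *
st()"
```

```text
t 37.88 pos [650.3716  38.7041  51.0909] f [ 0.4343 -2.3892 19.0261] tq [-0.7323  0.1511  0.6188] g 14.8 q [ 0.3073  0.4784 -0.5282  1.6095  0.2657  1.1157  0.4428]
jaw yaw deg 41.842658017828526 x [ 0.0098 -0.0024 -0.9999]
```

servo_tool(
  commands=[
    [[-0.5, 0, 0, 0, 0, 0, 10], [-0.9, 0, 0, 0, 0, 0, 10], [-0.9, 0, 0, 0, 0, 0, 10]],
  ],
)

```text
time: 38.25
position: [0.6504, 0.0387, 0.0511]
tool_rot: [-0.587, 1.483, 0.578]
ft_force: [-0.0, -2.3, 19.6]
grip_width: 0.164
```

```bash
python3 -c "
from h import *
st()"
```

```text
t 38.25 pos [650.3815  38.7043  51.0863] f [-0.009  -2.3328 19.5819] tq [-0.5864  0.1522  0.3136] g 14.3 q [ 0.3096  0.479  -0.531   1.6094  0.267   1.116   0.457 ]
jaw yaw deg 42.69821134135525 x [ 0.0098 -0.0021 -0.9999]
```

servo_tool(
  commands=[
    [[-0.4, 0, 0, 0, -0.3, -0.3, 10], [-0.8, 0, 0, 0, -0.3, -0.3, 10], [-0.8, 0, 0, 0, -0.3, -0.3, 10]],
  ],
)

```text
time: 38.62
position: [0.6504, 0.0387, 0.0511]
tool_rot: [-0.597, 1.479, 0.589]
ft_force: [-0.4, -1.7, 19.1]
grip_width: 0.164
```

```bash
python3 -c "
from h import *
st()"
```

```text
t 38.62 pos [650.3783  38.734   51.0879] f [-0.3802 -1.7379 19.1024] tq [-0.4728  0.1163  0.0686] g 14.3 q [ 0.312   0.4795 -0.5337  1.6094  0.2677  1.1161  0.4703]
jaw yaw deg 43.48103557393063 x [ 0.0098 -0.0014 -1.    ]
```

servo_tool(
  commands=[
    [[0, 0, 0, 0, 0, 0, 24], [0, 0, 0, 0, 0, 0, 28], [0, 0, 0, 0, 0, 0, 28]],
  ],
)

```text
time: 39.0
position: [0.6534, 0.0423, 0.0513]
tool_rot: [-0.595, 1.471, 0.591]
ft_force: [7.0, 4.3, 13.0]
grip_width: 0.312
```

servo_tool(
  commands=[
    [[0, 0, 0, -1.5, 0, 0, 28], [0, 0, 0, -3, 0, 0, 28], [0, 0, 0, -5, 0, 0, 28], [0, 0, 0, -7, 0, 0, 28], [0, 0, 0, -9, 0, 0, 28]],
  ],
)

```text
time: 39.62
position: [0.6447, 0.039, 0.0537]
tool_rot: [-0.593, 1.491, 0.594]
ft_force: [0.6, -0.0, -0.3]
grip_width: 0.317
```

```bash
python3 -c "
from h import *
st()"
```

```text
t 39.62 pos [644.6987  38.9512  53.7408] f [ 0.6304 -0.0171 -0.3296] tq [ 0.0289 -0.1449 -0.0538] g 27.6 q [ 0.3139  0.4753 -0.5354  1.6095  0.2609  1.1314  0.4738]
jaw yaw deg 43.485524636412165 x [-0.0025 -0.0004 -1.    ]
```

servo_tool(
  commands=[
    [[0, 0, 0, -2, 0, 0, 28], [0, 0, 0, -4, 0, 0, 28], [0, 0, 0, -4, 0, 0, 28]],
  ],
)

```text
time: 40.0
position: [0.6459, 0.0394, 0.0589]
tool_rot: [-0.594, 1.488, 0.594]
ft_force: [0.0, -0.0, -0.1]
grip_width: 0.321
```

```bash
python3 -c "
from h import *
st()"
```

```text
t 40.0 pos [645.9037  39.3867  58.9382] f [ 0.0114 -0.0198 -0.0863] tq [ 0.018  -0.0906  0.0343] g 28.0 q [ 0.3147  0.4705 -0.5371  1.6048  0.2586  1.1376  0.4754]
jaw yaw deg 43.50105857987127 x [ 0.0002 -0.0001 -1.    ]
```

Free of contact, with all forces about 0. I'll lift straight off.

servo_tool(
  commands=[
    [[0, 0, 0, -5, 0, 0, 28], [0, 0, 0, -12, 0, 0, 28], [0, 0, 0, -20, 0, 0, 28], [0, 0, 0, -35, 0, 0, 28], [0, 0, 0, -50, 0, 0, 28]],
  ],
)

```text
time: 40.62
position: [0.6461, 0.0394, 0.1102]
tool_rot: [-0.594, 1.487, 0.593]
ft_force: [-0.5, -0.1, -1.3]
grip_width: 0.321
```

servo_tool(
  commands=[
    [[0, 0, 0, -40, 0, 0, 28], [0, 0, 0, -90, 0, 0, 28], [0, 0, 0, -120, 0, 0, 28], [0, 0, 0, -120, 0, 0, 28], [0, 0, 0, -120, 0, 0, 28]],
  ],
)

```text
time: 41.25
position: [0.6454, 0.0393, 0.2284]
tool_rot: [-0.594, 1.489, 0.594]
ft_force: [0.2, 0.1, -1.0]
grip_width: 0.323
```

```bash
python3 -c "
from h import *
st()
from bench import close_job
print(close_job())"
```

```text
t 41.25 pos [645.4261  39.2713 228.3542] f [ 0.1541  0.1354 -1.0154] tq [ 0.0502 -0.1079  0.0192] g 28.1 q [ 0.3304  0.3548 -0.5667  1.4032  0.1894  1.4386  0.5262]
jaw yaw deg 43.4997799890565 x [-0.0007 -0.0003 -1.    ]
the job is handed in; nothing more can be done
None
```

I pushed the tray home and wound the timer clockwise to its stop, then let go, lifted clear and handed the job in at 41 s. I can't rule out that the box shifted slightly when I let go of the knob.

**Tray:** I pushed it until it hit its stop, where the force rose to about 4 N. The picture afterwards showed the panel flush with the box front. By my pose estimate the fingers pressed on the panel above the pull, not on the pull itself. The last 0.8 mm of the push may have nudged the box by a fraction of a millimetre.

**Timer:** I seated the knob and leaned on it with 18–20 N while turning it about 66° (1.15 rad). The turning moment stayed near 0.25 N m, then jumped to 0.49 and 0.62 N m with less than 1° of further turn, so it is at the stop. I took off the twist before opening the fingers.

**Box position:** The images showed no measurable movement (under 0.03 px) through most of the winding.

**Failed or missing checks:**
- **Final look:** All 200 camera calls ran out about 5° before the stop, so there was no picture of the end state. The stop is judged from the wrist moment only.
- **Release:** As the fingers opened, the hand jumped about 5 mm sideways and briefly pushed on the knob with about 8 N. I estimate the box moved 2 mm at most, but could not check it.
- **Fingertip height:** In the pictures the tips sat about 19 mm higher than the reported tool position, so I went down on the knob by force.

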